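# Close up the tea-tin row with the rail's sliding stop

### The job

One tea tin has been taken off the tin rail, so close up the three that are left: with the fingertips, push the rail's sliding stop from behind until it has slid the three tins together against the wooden end piece and has clicked down into the notch that just holds three tins, then come away. Only push, gently, and only on the stop: do not grip it, squeeze the row hard or touch the tins, and leave the fourth tin, the glass, the scoop and the lemon where they are.

Things in the scene. Friction and masses are not known exactly. Their poses are not given: they have to be found in the camera images.
- tin_rail: tin rail, fixed: oak board 352 mm long (y), 104 wide (x), 12 thick; origin under it at worktop height. Tins stand in a row at x = 0 between a brass gallery rod (x = -34.5 mm, top 36.5 mm above the worktop) and a steel index bar (inner face x = +30.5 mm, top 45 mm). The stop rides the bar toward +y; four V notches in the bar's top edge, 16 mm wide, 58 mm apart, suit 4, 3, 2, 1 tins along +y
- notch_three (a point): centre of the mouth of the three-tin notch, the second one from the open end, on the top edge of the index bar; axes as the rail's. The stop sits in it when its upright plate (mid thickness) is level with it along the rail
- rail_end (a point): foot of the inner face of the oak end piece (62 mm high above the board) that closes the row at the +y end; on the row's centre line at board height. With the stop in the three-tin notch there are 174 mm from the stop's plate to this face; the three tins together take 169 to 173 mm, and then block the stop from going on
- stop (a joint): position of the sliding stop in m, 0 = open end, grows as it is pushed toward +y (to 0.225). Notches for 4, 3, 2 tins: 0.045, 0.103, 0.161; the start lies before, in or just past the first. It slides with about 1 N plus up to 3 N for the tins. From 7 mm before a notch's centre the push falls away and the stop snaps in by itself; to push it out again takes about 7 N plus the tins' friction
- stop_pin (a joint): drop of the stop's spring roller in m: 0 to 0.001 while it rides on the bar's top edge, about 0.005 when fully down in a notch. A brass pin 8 mm thick on top of the stop's grey saddle (at x = +39.5 mm of the rail) sinks with it: it stands 9 mm out of its dark collar while riding, 4 mm when down
- stop_push (a point): where to push: middle of the back face of the stop's upright aluminium plate (58 mm wide across the rail, 6 thick, from 16 to 86 mm above the worktop). This point is 64 mm above the worktop; axes as the rail's: push along +y; behind it (-y) is free. The grey saddle over the index bar begins 33 mm from here toward +x and reaches 17 mm farther back
- tea_tin_a: red round tea tin with a slip lid, 58 mm in diameter, 72 mm tall, about 0.1 kg, loose; origin at the centre of its underside, z up its axis. It stands in the row on the rail with gaps to its neighbours; the order of the three is not fixed
- tea_tin_b: red round tea tin with a slip lid, 58 mm in diameter, 72 mm tall, about 0.1 kg, loose; origin at the centre of its underside, z up its axis. It stands in the row on the rail with gaps to its neighbours; the order of the three is not fixed
- tea_tin_c: red round tea tin with a slip lid, 58 mm in diameter, 72 mm tall, about 0.1 kg, loose; origin at the centre of its underside, z up its axis. It stands in the row on the rail with gaps to its neighbours; the order of the three is not fixed
- tea_tin_out: red round tea tin with a slip lid, 58 mm in diameter, 72 mm tall, about 0.1 kg, loose; origin at the centre of its underside, z up its axis. It has been taken out and stands on the worktop in front of the rail; leave it
- tea_glass: clear drinking glass, 60 mm wide, 104 mm tall, on the worktop beyond the rail; origin at the centre of its underside; leave it
- tea_scoop: wooden scoop, 136 x 42 x 26 mm, lying on the worktop in front of the rail; origin at the centre of its underside; leave it
- lemon: yellow lemon, 78 x 55 x 56 mm, on the worktop beyond the rail; origin at its underside; leave it
Things that resemble listed ones, but are neither listed nor needed, are in the scene too. What is shaped like the tea_tin_b but blue is not meant.

How it is judged:
By the outcome, as a careful person would: the job done as asked, in the order asked, and still so for the second after the job is handed in, with the robot touching nothing.
It also fails if it takes over 42 s, if anything falls off the work surface, if the arm or the gripper's body presses on something with over 40 N, if the wrist force passes 120 N, or if a joint passes its speed limit or range.

### The arm

A 7-joint arm with a two-finger parallel gripper is mounted at the origin on a cart in front of the work surface, level with it; the furniture and walls round the work are solid. World frame = base frame: x ahead of the robot, y to its left, z up, the work surface at z = 0. Lengths are in mm, angles in rad, forces in N, time in s.
With the tool pointing down it reaches from about 400 to 875 mm from the base axis. Payload 4.4 kg.
Tool frame: the origin (TCP) lies at the very end of the fingers, on their centre line; the grasp point (between the pads) lies 19 mm behind it; z points along the fingers, y is the line along which they close (so a half turn about z gives the same grasp; the last joint's range is limited). The gripper opens to 85 mm and grips with 20 to 120 N. Pads are 22 mm wide; open, the fingers measure 114 mm over their backs; the gripper's body (76 mm by 85 mm) begins 54 mm behind the grasp point. The pads swing forward as they close: fully open they stand 13 mm farther back than shut.
Start: joints at [-1.405, 0.628, 0.038, 1.517, -0.027, 0.996, -0.02], TCP at [149.299, 632.635, 231.313] pointing down, gripper open.
Joint ranges: [-3.06, 3.06], [-0.37, 2.12], [-1.25, 1.32], [0.18, 2.47], [-1.1, 4.24], [0.23, 1.98], [-2.94, 2.94]. Speed limits (rad/s): [2.57, 2.57, 3.14, 3.14, 3.14, 3.14, 3.14].

### API

Orientations are given as [roll, pitch, yaw] about the fixed x, y, z axes, in that order (R = Rz(yaw) Ry(pitch) Rx(roll)).
In Python, from cell import ctrl gives the robot as it stands.
- The arm moves only by the tool jog_arm, never from a script. Its argument "plan" is a list of rows, each an object of numbers: "tx", "ty", "tz": the shift along the tool's x, y, z as a fraction of full scale; "wx", "wy", "wz": the turn, a rotation vector about the tool's x, y, z as a fraction of full scale; "claw": the closure, from 0 (fully open) to 1 (shut). In form: [{"tx": .., "ty": .., "tz": .., "wx": .., "wy": .., "wz": .., "claw": ..}, ...]. A call has 1 to 12 rows; each row is the pose to reach, as a shift and turn from the pose commanded when the call began, along the tool's axes at that moment; what a row does not reach only later rows make up. Full scale, the value 1, is 300 mm for a shift and 90 degrees for a turn. A row lasts 1/10 s, in which the tool goes at most 50 mm and 8.59 degrees, less where a joint would pass 70% of its speed; a pose out of reach is approached as far as the arm can. A call with a number of a shift or a turn outside -1 to 1 is refused whole. A call with a gripper value outside its range is refused whole. The fingers move at their own pace and stop on an object; the grip force is fixed at half the most. Time passes only in rows, so rows that repeat a pose let the fingers close. It gives the time, the measured TCP pose, the force, the opening and the grip force at its end, in the units of the state.
- ctrl.read_state(): the state, without advancing time (a new reading comes with each control period).
- ctrl.get_image(name): name is "side" or "top"; returns a dict with "img" (400x640x3 uint8, red, green, blue), "depth" (400x640 float32, mm along the optical axis (not along the pixel's ray), 0 where there is no reading), "fx", "fy", "cx", "cy" (pixels), "distortion" ([k1, k2, p1, p2, k3] as OpenCV has them; the pictures are not rectified), "position" and "orientation" of the camera in the world. Camera axes: x right, y down, z forward; pixel columns grow to the right and rows downward; lengths in mm; the calibration is good to about 2 mm. A picture is of the moment at which its call begins.
- ctrl.finish_job(): hands the job in; it is judged then, once.
Trained networks look in a picture, given as the dict that the camera call returned (one of the last four; its "shot" number tells which), for a name from the list of things; names that differ only in an ending like _2 or _b are one class to them, and where a whole thing is asked for, a point or a joint stands for the part that bears it (a point fixed in the world has none). Each returns a list of dicts, best first, with "score" (0 to 1); they miss things now and then, are a little off and sometimes report something else, mostly with a low value. They report only what shows in the picture. A call takes as long as a camera call. They do not tell look-alikes from the thing itself.
- ctrl.trace(picture, thing): "pixels" (400x640 bool, what is visible of it) and "extent" ([centre column, centre row, width, height] in pixels, round what is visible of it).
The state is a dict: "clock": time; "qpos": joint angles; "qd": joint speeds; "tau": joint torques, N m; "eef_pos": TCP position; "tool_rot": TCP orientation; "force": force on the tool from outside, world axes, zero at the start; "torque": the same for the moment, N m; "width": finger opening in mm; "gripper_force": force on a finger pad.
Only numpy, scipy, OpenCV 4.12 (cv2) and the standard library are available. Lean on these libraries where they do the work, as an engineer would, in place of code of your own. Each camera call takes 0.05 s, during which the arm holds its last target. There are 200 camera calls.

## Working session

There is one attempt and no reset: what is moved stays moved. The work goes in short steps, Python scripts to look and compute and a tool call to move; the robot and the scene stay as the last step left them, time stands still between calls to the robot, and variables do not carry over. Pictures are saved under pics/ and viewed, at most 10 in all, crops included, and the job is handed in when it is done.

Besides the shell and the picture viewer there is one more tool, called as name(argument=value, ...), one argument or row to a line, values as JSON. jog_arm: Moves the arm, as the interface text tells. Shift numbers are shares of 300 mm and turn numbers shares of 90 degrees, none past 1 either way. Its arguments: {"type":"object","properties":{"plan":{"type":"array"}},"required":["plan"]}

```bash
mkdir -p pics; cat > h.py <<'E'
import numpy as np, cv2
from cell import ctrl
from scipy.spatial.transform import Rotation as R
def Rm(o):
    o=np.array(o,float)
    return o if o.shape==(3,3) else R.from_euler('xyz',o).as_matrix()
def world(p,uv,d=None):
    uv=np.atleast_2d(np.array(uv,float))
    K=np.array([[p['fx'],0,p['cx']],[0,p['fy'],p['cy']],[0,0,1]])
    n=cv2.undistortPoints(uv[:,None],K,np.array(p['distortion'],float))[:,0]
    if d is None: d=np.array([p['depth'][int(round(v)),int(round(u))] for u,v in uv])
    c=np.c_[n*np.c_[d],d]
    return c@Rm(p['orientation']).T+np.array(p['position'])
def cloud(p):
    v,u=np.mgrid[0:400,0:640]
    return world(p,np.c_[u.ravel(),v.ravel()],p['depth'].ravel()).reshape(400,640,3)
E
python3 - <<'E'
from h import *
for n in('top','side'):
    p=ctrl.get_image(n); cv2.imwrite(f'pics/{n}0.png',p['img'][:,:,::-1]); print(n,p['position'],p['orientation'],p['fx'])
    P=cloud(p)
    for t in('tin_rail','tea_tin_a','stop','stop_pin','stop_push','tea_glass','lemon','tea_scoop'):
        for r in ctrl.trace(p,t)[:5]:
            m=r['pixels']&(p['depth']>0); q=P[m]
            print(t,round(r['score'],2),np.round(r['extent']),m.sum(),np.round(np.median(q,0)) if len(q) else '',np.round(np.percentile(q,[2,98],axis=0)).tolist() if len(q) else '')
print(ctrl.read_state())
E
```

```text
top [421.92452505  22.04729209 906.57291806] [-3.01026204  0.02275381 -1.57989448] 425.44764338508986
tin_rail 0.61 [387. 219. 176.  76.] 6185 [ 481. -121.   13.] [[426.0, -240.0, 8.0], [556.0, 90.0, 81.0]]
tea_tin_a 0.95 [362. 212.  34.  32.] 739 [499. -20.  83.] [[473.0, -45.0, 14.0], [527.0, 7.0, 86.0]]
tea_tin_a 0.91 [255. 187.  34.  36.] 826 [556. 188.  70.] [[533.0, 164.0, -0.0], [585.0, 219.0, 74.0]]
tea_tin_a 0.82 [333. 208.  31.  33.] 693 [508.  42.  83.] [[483.0, 15.0, 15.0], [534.0, 68.0, 86.0]]
tea_tin_a 0.57 [396. 218.  38.  31.] 753 [489. -80.  83.] [[464.0, -108.0, 20.0], [516.0, -56.0, 86.0]]
stop 0.81 [450. 220.  23.  40.] 517 [ 494. -184.   71.] [[448.0, -208.0, 22.0], [521.0, -173.0, 88.0]]
stop_push 0.75 [447. 222.  25.  39.] 539 [ 495. -184.   71.] [[448.0, -208.0, 20.0], [523.0, -173.0, 88.0]]
tea_glass 0.6 [352. 157.  32.  38.] 953 [629.   1.  46.] [[590.0, -25.0, 5.0], [647.0, 28.0, 105.0]]
tea_glass 0.32 [400. 167.  25.  32.] 738 [ 595. -104.   46.] [[565.0, -133.0, 0.0], [630.0, -81.0, 56.0]]
lemon 0.82 [398. 168.  28.  33.] 698 [ 595. -104.   47.] [[565.0, 
[... 1457 characters left out ...]
0, -42.0, 26.0]]
{'clock': 0.9, 'qpos': array([-1.40482011,  0.62835382,  0.03848919,  1.51739176, -0.02701667,
        0.99631492, -0.01998408]), 'qd': array([-0.00111232, -0.00058665, -0.00051764,  0.00060501,  0.0011497 ,
       -0.00014864,  0.0006443 ]), 'tau': array([-5.04152104e-04, -5.63264108e+01,  1.22551505e+00, -1.93785042e+01,
        1.09942700e-02,  1.57480627e-03,  1.05076182e-05]), 'eef_pos': array([149.27557645, 632.64502518, 231.34581182]), 'tool_rot': array([ 3.14154377e+00, -5.98878729e-05,  2.90980722e+00]), 'force': array([ 0.27655525,  0.95861812, -0.46376227]), 'torque': array([ 0.01714499, -0.01827468,  0.02928066]), 'gripper_force': 0.0, 'width': 85.40017502523743}
```

```bash
python3 - <<'E'
import cv2
a=cv2.imread('pics/top0.png')[140:320,220:490]
cv2.imwrite('pics/t1.png',cv2.resize(a,None,fx=2.9,fy=2.9,interpolation=2))
a=cv2.imread('pics/side0.png')[130:290,240:440]
cv2.imwrite('pics/s1.png',cv2.resize(a,None,fx=3.6,fy=3.6,interpolation=2))
E
```

```text
(no output)
```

View pics/t1.png

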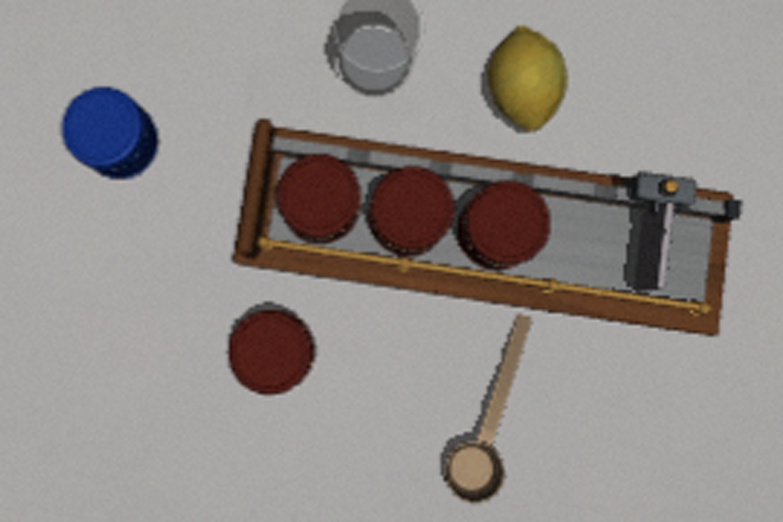

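View pics/s1.png

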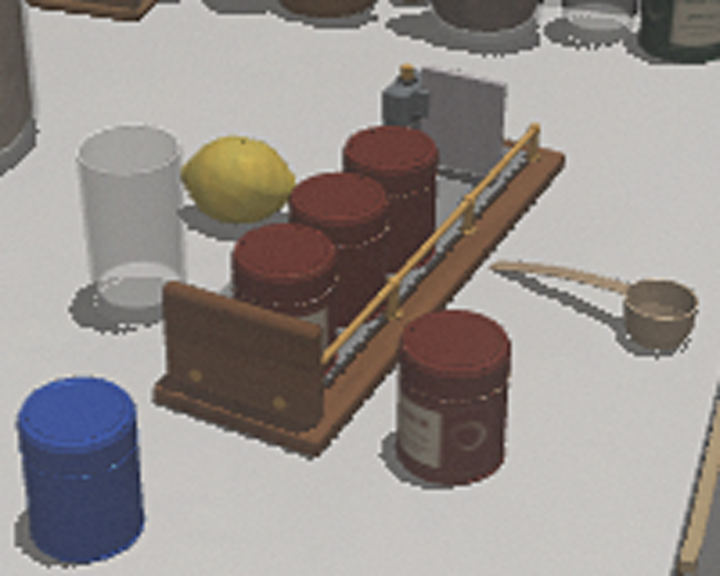

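The row holds three red tins, with the stop at about (660,190) in the top crop and its brass pin at (671,187). The end piece is at the left, around (255,190). The lone red tin at (272,350) and the blue tin at (108,130) are the look-alikes and stay put. There is only one stop plate. Next I'll measure the rail geometry.

```bash
cat > m.py <<'E'
from h import *
def lids(p,P):
    out=[]
    for r in ctrl.trace(p,'tea_tin_a')[:6]:
        q=P[r['pixels']&(p['depth']>0)]; q=q[(q[:,2]>78)&(q[:,2]<90)]
        if len(q)<100: continue
        c,_=cv2.minEnclosingCircle(q[:,:2].astype(np.float32)); out.append((c[0]+q[:,:2].mean(0)*1)/1 if 0 else q[:,:2].mean(0))
    return np.array(sorted(out,key=lambda c:c[1]))
E
python3 - <<'E'
from m import *
p=ctrl.get_image('top');P=cloud(p)
L=lids(p,P);print('lids',L.round(1).tolist(),np.linalg.norm(np.diff(L,axis=0),axis=1).round(1))
x0,y0,vx,vy=0,0,0,0
# brass rod direction by colour, z~36
hsv=cv2.cvtColor(p['img'],cv2.COLOR_RGB2HSV)
d=p['depth']>0; z=P[:,:,2]; box=(P[:,:,0]>400)&(P[:,:,0]<580)&(P[:,:,1]>-270)&(P[:,:,1]<110)&d
m=box&(hsv[:,:,0]>15)&(hsv[:,:,0]<28)&(hsv[:,:,1]>120)&(z<48)&(z>25)
f=cv2.fitLine(P[m][:,:2].astype(np.float32),cv2.DIST_HUBER,0,.01,.01).ravel();print('rod',m.sum(),f)
w=np.array(f[:2]); w*=np.sign(w[1]); yaw=np.arctan2(-w[0],w[1]); print('yaw',yaw)
l=np.polyfit(L[:,1],L[:,0],1);print('lid slope yaw',-np.arctan(l[0]))
ux=np.array([w[1],-w[0]]); o=np.array([481,-70.])
Q=np.dstack([(P[:,:,:2]-o)@ux,(P[:,:,:2]-o)@w,z])
def st(n,mm):
    q=Q[mm]; print(n,len(q),np.percentile(q,[2,50,98],axis=0).round(1).tolist() if len(q) else '')
a=Q[:,:,1]
print('lids rail',[[((c-o)@ux).round(1),((c-o)@w).round(1)] for c in L]); print('rod x',(f[2:]-o)@ux)
st('endtop',box&(a>120)&(z>66)&(z<80)&(abs(Q[:,:,0])<40))
st('platetop',box&(a<-90)&(z>80)&(z<92)&(Q[:,:,0]<33))
st('platewall',box&(a<-90)&(z>25)&(z<80)&(Q[:,:,0]<28))
st('pin',box&(a<-60)&(hsv[:,:,0]>12)&(hsv[:,:,0]<28)&(hsv[:,:,1]>120)&(z>60))
st('saddle',box&(a<-60)&(z>50)&(Q[:,:,0]>35))
st('board',box&(z>8)&(z<16))
E
```

```text
lids [[490.3, -83.3], [500.6, -20.3], [510.0, 42.3]] [63.8 63.3]
rod 516 [ 1.5454622e-01  9.8798555e-01  4.5928098e+02 -6.8072327e+01]
yaw -0.15516813
lid slope yaw -0.155608244938527
lids rail [[np.float64(11.2), np.float64(-11.7)], [np.float64(11.7), np.float64(52.1)], [np.float64(11.3), np.float64(115.4)]]
rod x -21.755997172484967
endtop 245 [[-32.4, 123.9, 68.9], [2.7, 160.1, 73.3], [38.1, 166.6, 79.3]]
platetop 91 [[-15.7, -117.8, 81.0], [7.9, -114.3, 85.3], [31.2, -111.8, 88.7]]
platewall 243 [[-25.1, -158.4, 28.2], [-10.4, -112.4, 38.4], [26.4, -94.3, 78.6]]
pin 15 [[47.5, -117.2, 78.7], [50.9, -114.3, 81.9], [54.4, -111.2, 84.7]]
saddle 257 [[36.5, -168.0, 51.2], [48.3, -113.3, 70.9], [58.8, -95.7, 84.9]]
board 4015 [[-39.4, -171.9, 8.9], [-5.5, -53.5, 12.3], [62.3, 153.2, 15.3]]
```

```bash
python3 - <<'E'
from m import *
p=ctrl.get_image('top');P=cloud(p);z=P[:,:,2];d=p['depth']>0
w=np.array([.1545,.988]);ux=np.array([w[1],-w[0]]);o=np.array([481,-70.])
Q=np.dstack([(P[:,:,:2]-o)@ux,(P[:,:,:2]-o)@w,z])
m=d&(Q[:,:,1]>146)&(Q[:,:,1]<185)&(z>66)&(z<82)&(Q[:,:,0]>-30)&(Q[:,:,0]<36)
print('end',np.percentile(Q[m][:,1],[0,5,25,50,75,95,100]).round(1))
# rectified ortho at height h, 0.5 mm/px
def ortho(h,xs,ys):
    X,Y=np.meshgrid(xs,ys,indexing='ij')
    W=np.dstack([o[0]+X*ux[0]+Y*w[0],o[1]+X*ux[1]+Y*w[1],np.full(X.shape,h)]).reshape(-1,3)
    Rc=Rm(p['orientation']);K=np.array([[p['fx'],0,p['cx']],[0,p['fy'],p['cy']],[0,0,1]])
    t=-Rc.T@np.array(p['position'])
    uv=cv2.projectPoints(W,cv2.Rodrigues(Rc.T)[0],t,K,np.array(p['distortion']))[0].reshape(X.shape+(2,)).astype(np.float32)
    return cv2.remap(p['img'],uv,None,cv2.INTER_CUBIC)
ys=np.arange(-195,185,.5)
a=ortho(45,np.arange(60,30,-.5),ys); b=ortho(74,np.arange(60,-40,-.5),ys); c=ortho(86,np.arange(60,-40,-.5),ys)
im=np.vstack([cv2.resize(a,None,fx=1,fy=3),b,c])[:,:,::-1]
for y in range(-190,185,10): cv2.line(im,(int((y+195)*2),0),(int((y+195)*2),12 if y%50 else 25),(0,255,0),1)
print(im.shape); cv2.imwrite('pics/o1.png',im)
E
```

```text
end [154.9 155.3 157.5 160.4 163.6 166.1 167. ]Traceback (most recent call last):
  File "<stdin>", line 18, in <module>
cv2.error: OpenCV(4.12.0) :-1: error: (-5:Bad argument) in function 'line'
> Overload resolution failed:
>  - Layout of the output array img is incompatible with cv::Mat
>  - Expected Ptr<cv::UMat> for argument 'img'
```

```bash
cat >> m.py <<'E'
w=np.array([.1545,.988]);ux=np.array([w[1],-w[0]]);o=np.array([481,-70.])
ys=np.arange(-195,185,.5)
def ortho(p,h,xs,ys=ys):
    X,Y=np.meshgrid(xs,ys,indexing='ij')
    W=np.dstack([o[0]+X*ux[0]+Y*w[0],o[1]+X*ux[1]+Y*w[1],np.full(X.shape,h)]).reshape(-1,3)
    Rc=Rm(p['orientation']);K=np.array([[p['fx'],0,p['cx']],[0,p['fy'],p['cy']],[0,0,1]])
    t=-Rc.T@np.array(p['position'])
    uv=cv2.projectPoints(W,cv2.Rodrigues(Rc.T)[0],t,K,np.array(p['distortion']))[0].reshape(X.shape+(2,)).astype(np.float32)
    return cv2.remap(p['img'],uv,None,cv2.INTER_CUBIC)
def sheet(p,name):
    a=ortho(p,45,np.arange(60,30,-.5)); b=ortho(p,74,np.arange(60,-40,-.5)); c=ortho(p,86,np.arange(60,-40,-.5))
    im=np.ascontiguousarray(np.vstack([cv2.resize(a,None,fx=1,fy=3),b,c])[:,:,::-1])
    for y in range(-190,185,10): cv2.line(im,(int((y+195)*2),0),(int((y+195)*2),25 if y%50==0 else 12),(0,255,0),1)
    cv2.imwrite(name,im)
E
python3 -c "
from m import *
sheet(ctrl.get_image('top'),'pics/o1.png')"
```

```text
(no output)
```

View pics/o1.png

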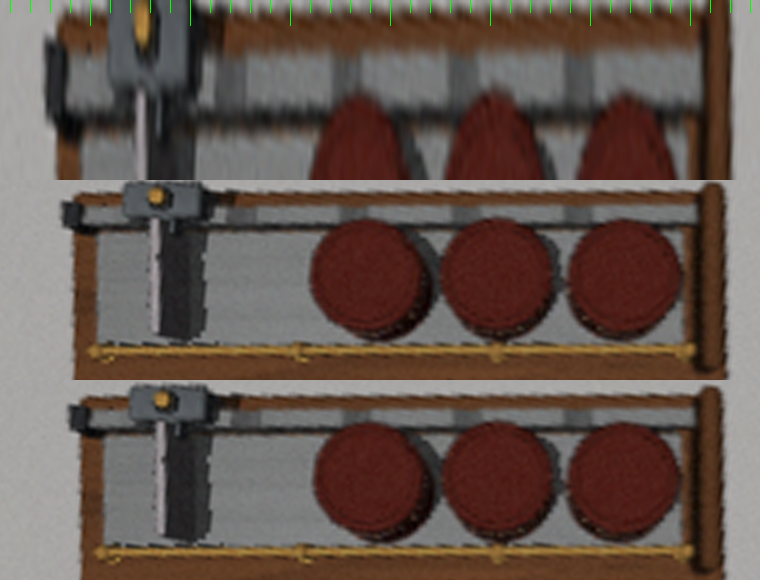

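The orthophoto shows the plate at about -114 mm. The bar marks are at -80, -22, +36 and +95, and the end face is at about 155. Both estimates put the three-tin notch at -22, so the stop has to travel about 92 mm. Moving now.

jog_arm(
  plan=[
    {"tx":-0.98,"ty":-0.56,"wz":0.952,"claw":1},
    {"tx":-0.98,"ty":-0.56,"wz":0.952,"claw":1},
    {"tx":-0.98,"ty":-0.56,"wz":0.952,"claw":1},
    {"tx":-0.98,"ty":-0.56,"wz":0.952,"claw":1},
    {"tx":-0.98,"ty":-0.56,"wz":0.952,"claw":1},
    {"tx":-0.98,"ty":-0.56,"wz":0.952,"claw":1},
    {"tx":-0.98,"ty":-0.56,"wz":0.952,"claw":1},
    {"tx":-0.98,"ty":-0.56,"wz":0.952,"claw":1},
    {"tx":-0.98,"ty":-0.56,"wz":0.952,"claw":1},
    {"tx":-0.98,"ty":-0.56,"wz":0.952,"claw":1},
    {"tx":-0.98,"ty":-0.56,"wz":0.952,"claw":1},
    {"tx":-0.98,"ty":-0.56,"wz":0.952,"claw":1},
  ],
)

```text
invalid input at $.plan[0]: expected keys tx, ty, tz, wx, wy, wz, claw
```

jog_arm(
  plan=[
    {"tx":-0.98,"ty":-0.56,"tz":0,"wx":0,"wy":0,"wz":0.952,"claw":1},
    {"tx":-0.98,"ty":-0.56,"tz":0,"wx":0,"wy":0,"wz":0.952,"claw":1},
    {"tx":-0.98,"ty":-0.56,"tz":0,"wx":0,"wy":0,"wz":0.952,"claw":1},
    {"tx":-0.98,"ty":-0.56,"tz":0,"wx":0,"wy":0,"wz":0.952,"claw":1},
    {"tx":-0.98,"ty":-0.56,"tz":0,"wx":0,"wy":0,"wz":0.952,"claw":1},
    {"tx":-0.98,"ty":-0.56,"tz":0,"wx":0,"wy":0,"wz":0.952,"claw":1},
    {"tx":-0.98,"ty":-0.56,"tz":0,"wx":0,"wy":0,"wz":0.952,"claw":1},
    {"tx":-0.98,"ty":-0.56,"tz":0,"wx":0,"wy":0,"wz":0.952,"claw":1},
    {"tx":-0.98,"ty":-0.56,"tz":0,"wx":0,"wy":0,"wz":0.952,"claw":1},
    {"tx":-0.98,"ty":-0.56,"tz":0,"wx":0,"wy":0,"wz":0.952,"claw":1},
    {"tx":-0.98,"ty":-0.56,"tz":0,"wx":0,"wy":0,"wz":0.952,"claw":1},
    {"tx":-0.98,"ty":-0.56,"tz":0,"wx":0,"wy":0,"wz":0.952,"claw":1},
  ],
)

```text
clock: 2.3
eef_pos: [396.7, 401.8, 231.3]
tool_rot: [3.142, 0.0, 1.418]
force: [-0.6, 0.1, 0.4]
width: 0.0
gripper_force: 0.0
```

jog_arm(
  plan=[
    {"tx":-1,"ty":0.28,"tz":0,"wx":0,"wy":0,"wz":0,"claw":1},
    {"tx":-1,"ty":0.28,"tz":0,"wx":0,"wy":0,"wz":0,"claw":1},
    {"tx":-1,"ty":0.28,"tz":0,"wx":0,"wy":0,"wz":0,"claw":1},
    {"tx":-1,"ty":0.28,"tz":0,"wx":0,"wy":0,"wz":0,"claw":1},
    {"tx":-1,"ty":0.28,"tz":0,"wx":0,"wy":0,"wz":0,"claw":1},
    {"tx":-1,"ty":0.28,"tz":0,"wx":0,"wy":0,"wz":0,"claw":1},
    {"tx":-1,"ty":0.28,"tz":0,"wx":0,"wy":0,"wz":0,"claw":1},
  ],
)

```text
clock: 3.0
eef_pos: [433.4, 86.3, 232.0]
tool_rot: [3.14, 0.001, 1.409]
force: [0.2, 0.3, -0.8]
width: 0.3
gripper_force: 0.0
```

jog_arm(
  plan=[
    {"tx":-1,"ty":0.28,"tz":0,"wx":0,"wy":0,"wz":0,"claw":1},
    {"tx":-1,"ty":0.28,"tz":0,"wx":0,"wy":0,"wz":0,"claw":1},
    {"tx":-1,"ty":0.28,"tz":0,"wx":0,"wy":0,"wz":0,"claw":1},
    {"tx":-1,"ty":0.28,"tz":0,"wx":0,"wy":0,"wz":0,"claw":1},
    {"tx":-1,"ty":0.28,"tz":0,"wx":0,"wy":0,"wz":0,"claw":1},
    {"tx":-1,"ty":0.28,"tz":0,"wx":0,"wy":0,"wz":0,"claw":1},
    {"tx":-1,"ty":0.28,"tz":0,"wx":0,"wy":0,"wz":0,"claw":1},
    {"tx":-1,"ty":0.28,"tz":0,"wx":0,"wy":0,"wz":0,"claw":1},
  ],
)

```text
clock: 3.8
eef_pos: [469.2, -219.4, 231.3]
tool_rot: [3.141, 0.001, 1.412]
force: [0.1, 0.3, -0.7]
width: -0.0
gripper_force: 0.0
```

jog_arm(
  plan=[
    {"tx":0,"ty":0,"tz":0.15,"wx":0,"wy":0,"wz":0,"claw":1},
    {"tx":0,"ty":0,"tz":0.3,"wx":0,"wy":0,"wz":0,"claw":1},
    {"tx":0,"ty":0,"tz":0.43,"wx":0,"wy":0,"wz":0,"claw":1},
    {"tx":0,"ty":0,"tz":0.53,"wx":0,"wy":0,"wz":0,"claw":1},
    {"tx":0,"ty":0,"tz":0.58,"wx":0,"wy":0,"wz":0,"claw":1},
    {"tx":0,"ty":0,"tz":0.58,"wx":0,"wy":0,"wz":0,"claw":1},
    {"tx":0,"ty":0,"tz":0.58,"wx":0,"wy":0,"wz":0,"claw":1},
  ],
)

```text
clock: 4.5
eef_pos: [469.8, -215.5, 57.6]
tool_rot: [-3.141, -0.001, 1.417]
force: [0.0, 0.1, 0.5]
width: 0.1
gripper_force: 0.0
```

```bash
python3 - <<'E'
from m import *
s=ctrl.read_state();print(s['eef_pos'],s['force'],(s['eef_pos'][:2]-o)@w)
p=ctrl.get_image('side');cv2.imwrite('pics/s2.png',cv2.resize(p['img'][90:250,290:450,::-1],None,fx=3.6,fy=3.6,interpolation=2))
E
```

```text
[ 469.76592449 -215.45963346   57.60324685] [0.0465338  0.14478677 0.4796013 ] -145.44978252121948
```

View pics/s2.png

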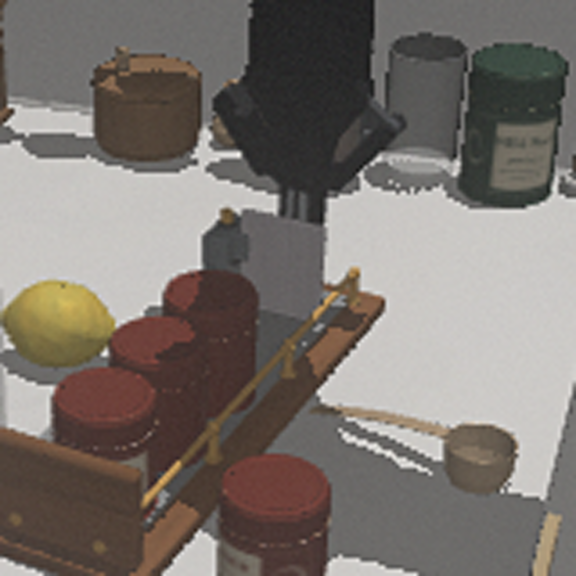

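jog_arm(
  plan=[
    {"tx":0.02,"ty":0,"tz":0,"wx":0,"wy":0,"wz":0,"claw":1},
    {"tx":0.03,"ty":0,"tz":0,"wx":0,"wy":0,"wz":0,"claw":1},
    {"tx":0.04,"ty":0,"tz":0,"wx":0,"wy":0,"wz":0,"claw":1},
    {"tx":0.05,"ty":0,"tz":0,"wx":0,"wy":0,"wz":0,"claw":1},
    {"tx":0.06,"ty":0,"tz":0,"wx":0,"wy":0,"wz":0,"claw":1},
    {"tx":0.07,"ty":0,"tz":0,"wx":0,"wy":0,"wz":0,"claw":1},
    {"tx":0.08,"ty":0,"tz":0,"wx":0,"wy":0,"wz":0,"claw":1},
    {"tx":0.09,"ty":0,"tz":0,"wx":0,"wy":0,"wz":0,"claw":1},
    {"tx":0.1,"ty":0,"tz":0,"wx":0,"wy":0,"wz":0,"claw":1},
  ],
)

```text
clock: 5.45
eef_pos: [474.1, -187.8, 57.4]
tool_rot: [3.141, 0.0, 1.414]
force: [-0.8, -1.4, 0.5]
width: -0.1
gripper_force: 1.0
```

```bash
cat >> m.py <<'E'
def stat(name=None):
    s=ctrl.read_state();e=s['eef_pos'];print('tcp rail',(e[:2]-o)@ux,(e[:2]-o)@w,e[2],'F',(s['force'][:2]@w).round(2),s['force'].round(1),s['clock'])
    for n in('top','side'):
        p=ctrl.get_image(n);P=cloud(p);z=P[:,:,2]
        Q=np.dstack([(P[:,:,:2]-o)@ux,(P[:,:,:2]-o)@w,z]);d=p['depth']>0
        hsv=cv2.cvtColor(p['img'],cv2.COLOR_RGB2HSV)
        m=d&(abs(Q[:,:,0]-51)<7)&(abs(Q[:,:,1]+70)<90)&(z>60)&(hsv[:,:,0]>12)&(hsv[:,:,0]<28)&(hsv[:,:,1]>110)
        if m.sum()>2: print(n,'pin',m.sum(),np.percentile(Q[m],[5,50,95],axis=0).round(1).tolist())
        m=d&(abs(Q[:,:,0]-51)<14)&(abs(Q[:,:,1]+70)<90)&(z>62)&(z<76)
        if m.sum()>5: print(n,'saddle',m.sum(),np.percentile(Q[m],[5,50,95],axis=0).round(1).tolist())
        L=lids(p,P)
        if len(L): print(n,'lids',[((c-o)@w).round(1) for c in L])
        if name: cv2.imwrite(f'pics/{name}_{n}.png',p['img'][:,:,::-1])
E
python3 -c "
from m import *
stat('c1')"
```

```text
tcp rail 11.372690913665307 -117.47516233782679 57.35699646257633 F -1.47 [-0.8 -1.4  0.5] 5.45
top pin 17 [[47.3, -105.6, 76.2], [50.8, -103.1, 81.8], [55.2, -100.2, 83.7]]
top saddle 141 [[41.4, -112.6, 65.9], [49.4, -96.9, 71.0], [58.4, -84.5, 74.2]]
top lids [np.float64(-11.6), np.float64(52.5)]
side pin 7 [[48.1, -103.3, 75.3], [50.0, -100.7, 77.6], [51.7, -99.2, 81.7]]
side saddle 87 [[39.4, -114.8, 62.6], [47.9, -95.0, 70.3], [57.5, -82.4, 74.2]]
side lids [np.float64(-8.0), np.float64(56.7), np.float64(119.4)]
```

jog_arm(
  plan=[
    {"tx":0.01,"ty":0,"tz":0,"wx":0,"wy":0,"wz":0,"claw":1},
    {"tx":0.02,"ty":0,"tz":0,"wx":0,"wy":0,"wz":0,"claw":1},
    {"tx":0.03,"ty":0,"tz":0,"wx":0,"wy":0,"wz":0,"claw":1},
    {"tx":0.04,"ty":0,"tz":0,"wx":0,"wy":0,"wz":0,"claw":1},
    {"tx":0.05,"ty":0,"tz":0,"wx":0,"wy":0,"wz":0,"claw":1},
    {"tx":0.06,"ty":0,"tz":0,"wx":0,"wy":0,"wz":0,"claw":1},
    {"tx":0.06,"ty":0,"tz":0,"wx":0,"wy":0,"wz":0,"claw":1},
  ],
)

```text
clock: 6.35
eef_pos: [477.0, -168.5, 57.3]
tool_rot: [-3.141, -0.001, 1.416]
force: [-0.1, -0.4, -0.6]
width: 0.0
gripper_force: 0.0
```

```bash
python3 -c "
from m import *
stat()"
```

```text
tcp rail 11.29461292797003 -97.93006225868731 57.29883196567011 F -0.41 [-0.1 -0.4 -0.6] 6.35
top pin 15 [[47.6, -81.9, 74.8], [51.4, -79.2, 77.6], [54.0, -76.0, 79.8]]
top saddle 157 [[41.7, -91.9, 67.6], [50.3, -74.0, 71.3], [58.9, -60.5, 74.8]]
top lids [np.float64(-11.5), np.float64(52.7), np.float64(116.0)]
side pin 3 [[48.8, -82.5, 76.0], [50.6, -76.4, 77.1], [51.8, -75.4, 77.2]]
side saddle 87 [[39.0, -92.0, 63.3], [48.9, -71.8, 70.5], [58.6, -59.7, 73.3]]
side lids [np.float64(-7.1), np.float64(56.8), np.float64(120.6)]
```

It snapped into the four-tin notch (pin 82 → 77.6 mm high, at -79.2), so the three-tin notch is at -21.2.

jog_arm(
  plan=[
    {"tx":0.01,"ty":0,"tz":0,"wx":0,"wy":0,"wz":0,"claw":1},
    {"tx":0.018,"ty":0,"tz":0,"wx":0,"wy":0,"wz":0,"claw":1},
    {"tx":0.026,"ty":0,"tz":0,"wx":0,"wy":0,"wz":0,"claw":1},
    {"tx":0.034,"ty":0,"tz":0,"wx":0,"wy":0,"wz":0,"claw":1},
    {"tx":0.042,"ty":0,"tz":0,"wx":0,"wy":0,"wz":0,"claw":1},
    {"tx":0.05,"ty":0,"tz":0,"wx":0,"wy":0,"wz":0,"claw":1},
    {"tx":0.06,"ty":0,"tz":0,"wx":0,"wy":0,"wz":0,"claw":1},
    {"tx":0.07,"ty":0,"tz":0,"wx":0,"wy":0,"wz":0,"claw":1},
    {"tx":0.08,"ty":0,"tz":0,"wx":0,"wy":0,"wz":0,"claw":1},
    {"tx":0.09,"ty":0,"tz":0,"wx":0,"wy":0,"wz":0,"claw":1},
    {"tx":0.1,"ty":0,"tz":0,"wx":0,"wy":0,"wz":0,"claw":1},
  ],
)

```text
clock: 7.65
eef_pos: [481.6, -139.7, 57.3]
tool_rot: [-3.142, -0.0, 1.415]
force: [-0.6, -2.1, -0.4]
width: 0.0
gripper_force: 0.9
```

jog_arm(
  plan=[
    {"tx":0.01,"ty":0,"tz":0,"wx":0,"wy":0,"wz":0,"claw":1},
    {"tx":0.02,"ty":0,"tz":0,"wx":0,"wy":0,"wz":0,"claw":1},
    {"tx":0.03,"ty":0,"tz":0,"wx":0,"wy":0,"wz":0,"claw":1},
    {"tx":0.04,"ty":0,"tz":0,"wx":0,"wy":0,"wz":0,"claw":1},
    {"tx":0.05,"ty":0,"tz":0,"wx":0,"wy":0,"wz":0,"claw":1},
    {"tx":0.05,"ty":0,"tz":0,"wx":0,"wy":0,"wz":0,"claw":1},
  ],
)

```text
clock: 8.25
eef_pos: [483.9, -124.6, 57.3]
tool_rot: [-3.141, -0.001, 1.415]
force: [0.5, 0.7, -0.3]
width: 0.1
gripper_force: 0.1
```

```bash
python3 -c "
from m import *
stat()"
```

```text
tcp rail 11.344618854860776 -53.484942318163874 57.28816240075585 F 0.72 [ 0.5  0.7 -0.3] 8.25
top pin 10 [[49.3, -41.5, 76.9], [51.6, -38.0, 82.0], [54.1, -36.1, 83.4]]
top saddle 101 [[42.0, -42.4, 66.7], [51.0, -29.5, 71.2], [59.0, -21.0, 74.2]]
top lids [np.float64(-7.0), np.float64(52.5), np.float64(116.1)]
side pin 5 [[48.6, -39.0, 77.2], [49.7, -37.3, 80.1], [51.2, -36.3, 82.8]]
side saddle 50 [[46.3, -49.5, 64.4], [52.0, -29.1, 71.4], [58.2, -19.2, 74.4]]
side lids [np.float64(-4.7), np.float64(56.5), np.float64(119.8)]
```

jog_arm(
  plan=[
    {"tx":0.008,"ty":0,"tz":0,"wx":0,"wy":0,"wz":0,"claw":1},
    {"tx":0.015,"ty":0,"tz":0,"wx":0,"wy":0,"wz":0,"claw":1},
    {"tx":0.022,"ty":0,"tz":0,"wx":0,"wy":0,"wz":0,"claw":1},
    {"tx":0.028,"ty":0,"tz":0,"wx":0,"wy":0,"wz":0,"claw":1},
    {"tx":0.034,"ty":0,"tz":0,"wx":0,"wy":0,"wz":0,"claw":1},
    {"tx":0.04,"ty":0,"tz":0,"wx":0,"wy":0,"wz":0,"claw":1},
    {"tx":0.04,"ty":0,"tz":0,"wx":0,"wy":0,"wz":0,"claw":1},
  ],
)

```text
clock: 9.15
eef_pos: [485.8, -112.4, 57.2]
tool_rot: [-3.141, -0.001, 1.415]
force: [0.7, 0.3, -0.1]
width: -0.0
gripper_force: 0.0
```

```bash
python3 -c "
from m import *
stat()"
```

```text
tcp rail 11.312956296994239 -41.12492146465379 57.233884366838076 F 0.37 [ 0.7  0.3 -0.1] 9.15
top pin 14 [[47.7, -26.3, 74.8], [51.6, -22.9, 78.9], [54.9, -20.3, 79.9]]
top saddle 106 [[41.7, -27.0, 66.3], [50.4, -14.0, 71.1], [59.2, -4.9, 74.0]]
top lids [np.float64(12.6), np.float64(63.0), np.float64(119.3)]
side pin 6 [[48.5, -23.3, 74.2], [50.1, -20.9, 76.2], [52.1, -20.0, 77.5]]
side saddle 55 [[46.7, -33.5, 63.8], [52.3, -13.1, 71.4], [58.6, -2.4, 75.1]]
side lids [np.float64(12.6), np.float64(70.0), np.float64(126.5)]
```

jog_arm(
  plan=[
    {"tx":-0.06,"ty":0,"tz":0,"wx":0,"wy":0,"wz":0,"claw":1},
    {"tx":-0.2,"ty":0,"tz":0,"wx":0,"wy":0,"wz":0,"claw":1},
    {"tx":-0.3,"ty":0,"tz":0,"wx":0,"wy":0,"wz":0,"claw":1},
    {"tx":-0.4,"ty":0,"tz":-0.1,"wx":0,"wy":0,"wz":0,"claw":1},
    {"tx":-0.5,"ty":0,"tz":-0.25,"wx":0,"wy":0,"wz":0,"claw":1},
    {"tx":-0.5,"ty":0,"tz":-0.4,"wx":0,"wy":0,"wz":0,"claw":1},
    {"tx":-0.5,"ty":0,"tz":-0.4,"wx":0,"wy":0,"wz":0,"claw":1},
  ],
)

```text
clock: 10.05
eef_pos: [464.9, -265.7, 183.0]
tool_rot: [3.131, 0.004, 1.411]
force: [0.5, -0.3, 0.1]
width: 0.1
gripper_force: 0.0
```

```bash
python3 -c "
from m import *
stat();stat('c3')
a=cv2.imread('pics/c3_top.png')[170:270,310:470];b=cv2.imread('pics/c3_side.png')[140:240,290:400]
a=cv2.resize(a,None,fx=2.75,fy=2.75,interpolation=2);b=cv2.resize(b,(302,275),interpolation=2)
cv2.imwrite('pics/c3.png',np.hstack([a,b]))"
```

```text
tcp rail 14.35763515076291 -195.8817811970058 182.95254081499223 F -0.21 [ 0.5 -0.3  0.1] 10.05
top pin 15 [[47.8, -25.0, 73.3], [51.2, -21.0, 76.6], [53.6, -17.8, 79.2]]
top saddle 184 [[41.7, -39.1, 67.8], [49.3, -19.8, 71.2], [58.7, -3.7, 74.3]]
top lids [np.float64(9.7), np.float64(66.2), np.float64(122.4)]
side pin 6 [[47.5, -24.9, 74.9], [50.0, -20.7, 77.1], [52.7, -19.8, 78.3]]
side saddle 52 [[46.2, -36.4, 66.0], [52.1, -13.3, 71.0], [58.7, -1.1, 74.7]]
side lids [np.float64(12.7), np.float64(69.2), np.float64(126.3)]
tcp rail 10.432369655544425 -191.20514357984004 176.37324858517186 F -0.27 [-0.4 -0.2 -0.9] 10.25
top pin 15 [[47.9, -24.7, 73.0], [49.9, -20.9, 77.0], [53.4, -17.8, 79.8]]
top saddle 188 [[41.6, -39.3, 67.2], [49.4, -19.9, 71.1], [58.7, -3.8, 74.8]]
top lids [np.float64(9.9), np.float64(66.3), np.float64(122.7)]
side pin 7 [[48.7, -25.3, 75.0], [50.3, -21.3, 76.4], [52.7, -18.2, 77.2]]
side saddle 53 [[46.9, -33.6, 64.7], [52.3, -11.6, 71.4], [58.7, -1.8, 74.2]]
side lids [np.float64(12.0), np.float64(69.8)]
```

View pics/c3.png

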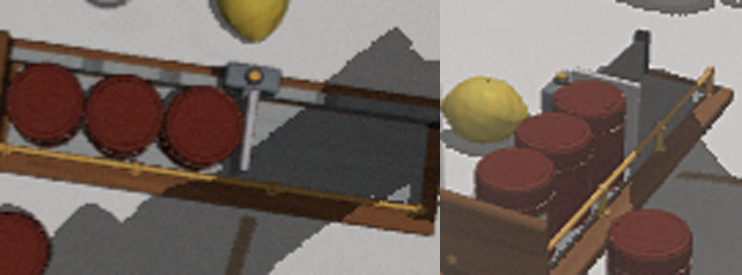

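The pin is at -21.0, exactly on the notch, and down (about 77 mm against 82 mm while riding). The three tins stand close together at the end piece, and the arm is clear. Handing in.

```bash
python3 -c "
from cell import ctrl
print(ctrl.finish_job())"
```

```text
the job is handed in; nothing more can be done
None
```

The stop has clicked into the three-tin notch with the three tins pushed together at the end piece, the arm is clear, and the job was handed in at about 10 s.

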